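Prop leg out and violin mould held upright

ROBOT

A 6-joint arm with a two-finger parallel gripper is mounted at the origin on the work surface. World frame = base frame: x ahead of the robot, y to its left, z up, the work surface at z = 0. Lengths are in m, angles in rad, forces in N, time in s.
With the tool pointing down it reaches from about 0.425 to 0.95 m from the base axis. Payload 3.5 kg.
Tool frame: the origin (TCP) lies midway between the tips of the shut fingers; the grasp point (between the pads) lies 19 mm behind it; z points along the fingers, y is the line along which they close (so a half turn about z gives the same grasp; the last joint's range is limited). The gripper opens to 85 mm and grips with 20 to 120 N. Pads are 22 mm wide; open, the fingers measure 114 mm over their backs; the gripper's body (76 mm by 85 mm) begins 54 mm behind the grasp point. The pads swing forward as they close: fully open they stand 13 mm farther back than shut.
Start: joints at [-0.15, 0.286, 1.577, -0, 1.279, -0.15], TCP at [0.675, 0, 0.231] pointing down, gripper open.
Joint ranges: [-2.77, 2.77], [-0.9, 2.22], [0.21, 2.48], [-1.53, 4.67], [0.24, 2.81], [-2.84, 2.84]. Speed limits (rad/s): [2.79, 2.79, 3.14, 3.14, 3.14, 3.14].

INTERFACE

Orientations are given as a unit quaternion [x, y, z, w].
In Python, from plant import ctrl, cams, order gives the robot as it stands.
- The arm moves only by the tool move_arm, never from a script. Its argument "plan" is one flat list of numbers, 7 for each row, row after row: the shift along the world's x, y, z in mm, then the turn, a rotation vector about the world's x, y, z in degrees, then the finger opening in mm, from 0 to 85.4. A call has 1 to 12 rows; each row shifts and turns the commanded pose from where the row before left it; what a row does not reach is not made up. A row lasts 1/10 s, in which the tool goes at most 50 mm and 8.59 degrees, less where a joint would pass 70% of its speed; a pose out of reach is approached as far as the arm can. A call is refused whole if a number of a shift passes 50 or a number of a turn 8.59, either way. A call with a gripper value outside its range is refused whole. The fingers move at their own pace and stop on an object; "newtons" is the grip in N (left out, the last holds). Time passes only in rows, so rows that do not move let the fingers close. It gives the time, the measured TCP pose, the force, the opening and the grip force at its end, in the units of the state.
- ctrl.get_state(): the state, without advancing time (a new reading comes with each control period).
- cams.read_camera(name): name is "scene" or "side" or "wrist"; returns a dict with "color" (384x512x3 uint8, red, green, blue), "fov_y" (degrees; the focal length in pixels is half the picture's height over the tangent of half this angle, whatever the lens; pixels are square), "cx", "cy" (the principal point, pixels), "origin" and "orientation" of the camera in the world; the wrist camera has in their place "T_tool_cam" (4x4, takes a point from camera to tool coordinates, whose origin is the TCP and whose axes are the flange's). Camera axes: x right, y up, looking along -z (the intrinsics and any distortion apply to the point x, -y, -z); pixel columns grow to the right and rows downward; lengths in m; the calibration is good to about 2 mm. A picture is of the moment at which its call begins: read the wrist's pose just before it. There is no depth.
- order.sign_off(): hands the job in; it is judged then, once.
The state is a dict: "time": time; "qpos": joint angles; "dq": joint speeds; "joint_efforts": joint torques, N m; "eef_pos": TCP position; "tcp_rot": TCP orientation; "contact_force": force on the tool from outside, world axes, zero at the start; "wrist_torque": the same for the moment, N m; "opening": opening from 0.0 (shut) to 1.0 (fully open); "finger_force": force on a finger pad.
Only numpy, scipy, OpenCV 4.12 (cv2) and the standard library are available. Lean on these libraries where they do the work, as an engineer would, in place of code of your own. Each camera call takes 0.05 s, during which the arm holds its last target. There are 200 camera calls.

TASK

The violin mould's tilting frame is leaning back on its rests with its prop leg folded up. While it leans there, flip the prop leg down past its spring's centre so that it snaps fully down, then take the frame by the round rail along its top, bring it upright and hold it there so that it cannot tip; finish while still holding the rail upright. Leave the other things on the bench where they are.

Things in the scene. Friction and masses are not known exactly. Their poses are not given: they have to be found in the camera images.
- stand: Fixed wooden foot of the stand: plank 360 (x) by 150 (y, -30 to +120) by 18 mm, an end cheek 50 mm high at each end carrying the frame's pins, two back rests 120 mm high (x = +-140, y = 52 to 74). Origin on the bench below the middle of the tilt axis. x runs along the tilt axis, z up, +y to the back rests; the prop leg is on the -y side.
- tilt_axis (a point): The middle of the frame's tilt axis, 35 mm above the bench, straight above the stand's origin. The axis runs along the stand's x. The point turns with the stand, not with the frame.
- frame (a joint): Tilt of the wooden frame. 0 = upright, positive = leaning back (top towards the stand's +y). It starts at about 0.30, on the rests; its other stop, -0.13, is where the lowered leg would carry it. In all about 1.1 kg, centre of mass 90 mm above the axis and a little to the back: let go when upright it falls back on the rests. The hinge is almost free.
- rail: Round dark wooden rail along the top of the frame, 26 mm diameter, 320 mm long, along the stand's x. It is carried by the frame and turns freely on its own axis like a roller. Origin at the middle of its length, on its centre line.
- rail_mid (a point): Middle of the rail, on its centre line, 200 mm from the tilt axis in the frame's plane (and 2 mm to the frame's back): about 235 mm above the bench when upright. Free below it for 25 mm (mould) on the +y side.
- leg (a joint): Swing of the steel prop leg, a bent 12 mm bar on the frame's -y face, in a plane parallel to the frame. 0 = folded up, pointing along the stand's +x, level; 1.57 = straight down; 1.70 = fully down at its stop. A spring holds it at either end: moving it off a stop takes about 3 N at the foot; dead centre is at about 0.75, after which it snaps on by itself.
- leg_pivot (a point): Centre of the leg's pivot on the frame, at frame x = -60, y = -22 mm and 90 mm from the tilt axis. The point turns with the leg.
- leg_foot (a point): Centre of the 18 mm rubber ball at the leg's end: 108 mm from the pivot along the leg, and splayed out 45 mm from the pivot to the frame's -y side. The bar runs straight to it from a bend 30 mm along the leg and 8 mm out.
- block_plane: Bystander: steel hand plane, 150 x 44 mm, 70 mm high. Origin under its middle.
- chisel: Bystander: flat chisel with a wooden handle, 220 mm long, lying. Origin under its middle.
- glue_jar: Bystander: closed amber glass jar, 56 mm diameter, 75 mm high. Origin under its middle.
- peg_cup: Bystander: white open cup, 70 mm diameter, 75 mm high. Origin under its middle.
- scroll_block: Bystander: pale wooden neck blank, about 185 x 45 mm, 40 mm high. Origin under its middle.
- cam_clamp: Bystander: small wooden cam clamp, 160 mm long, 70 mm high. Origin under its bar's middle.
- bridge_blank: Bystander: small maple bridge blank, 50 x 36 x 10 mm, lying on the bench near the prop leg. Origin under its middle.
- mould_mid (a point): Middle of the front (-y) face of the violin-shaped plywood mould, 84 mm from the tilt axis, moving with the frame. The mould is fixed to the frame's +y side, 16 mm thick, 267 mm long, and reaches 162 mm from the axis. The frame's posts (22 mm square) are at x = +-140 mm, its 30 mm high cross slat 90 mm from the axis.

How it is judged:
By the outcome, as a careful person would: the job done as asked, in the order asked, and still so for the second after the job is handed in, while the arm keeps its last pose, push and grip.
It also fails if it takes over 53 s, if anything falls off the work surface, if the arm or the gripper's body presses on something with over 40 N, if the wrist force passes 120 N, or if a joint passes its speed limit or range.

## Working session

There is one attempt and no reset: what is moved stays moved. The work goes in short steps, Python scripts to look and compute and a tool call to move; the robot and the scene stay as the last step left them, time stands still between calls to the robot, and variables do not carry over. Pictures are saved under pics/ and viewed, at most 10 in all, crops included, and the job is handed in when it is done.

Besides the shell and the picture viewer there is one more tool, called by a JSON object that holds its "api" and its "payload", one argument or row to a line. move_arm: Moves the arm, as the interface text tells. Its arguments: {"type":"object","properties":{"plan":{"type":"array","items":{"type":"number"}},"newtons":{"type":"number"}},"required":["plan"]}

```bash
mkdir -p pics; ls
cat > h.py <<'E'
import numpy as np, cv2, json
from scipy.spatial.transform import Rotation as R
from plant import ctrl, cams, order
def snap(name,fn):
    s=ctrl.get_state(); d=cams.read_camera(name)
    cv2.imwrite('pics/'+fn,cv2.cvtColor(d['color'],cv2.COLOR_RGB2BGR))
    m={k:(np.asarray(v).tolist() if not isinstance(v,(str,dict)) else v) for k,v in d.items() if k!='color'}
    m['eef_pos']=list(map(float,s['eef_pos'])); m['tcp_rot']=list(map(float,s['tcp_rot']))
    json.dump(m,open('pics/'+fn+'.json','w')); return m
E
python3 - <<'E'
from h import *
for n in ('scene','side'):
    print(snap(n,n+'0.png'))
    im=cv2.imread(f'pics/{n}0.png'); cv2.imwrite(f'pics/{n}0b.png',cv2.resize(im,(800,600),interpolation=cv2.INTER_CUBIC))
print(ctrl.get_state())
E
```

```text
pics
{'fov_y': 54.17848991695622, 'cx': 250.69976734011786, 'cy': 199.99483168498202, 'origin': [0.9922352854136722, -0.33059534779064936, 1.1027397665186147], 'orientation': [0.2514100339870045, 0.11228565836361543, 0.4104144779211515, 0.869335885632942], 'eef_pos': [0.6743592944589181, 0.00011236736580645703, 0.2299278136494111], 'tcp_rot': [0.7071223906961127, 0.7070901930790251, -0.0006955283456758072, -0.000948508303279295]}
{'fov_y': 47.66971542446558, 'cx': 262.43921281128456, 'cy': 199.7393092106538, 'origin': [0.26138278061154885, 0.729174960965715, 1.030657019979704], 'orientation': [-0.06912062160576736, 0.33520933776212614, 0.9179996874173217, -0.20033375513779214], 'eef_pos': [0.6743628444828521, 0.00012265293552536324, 0.22998469845959993], 'tcp_rot': [0.7071027469226806, 0.7071099062017753, -0.0006732639530031444, -0.000912448007136605]}
{'time': 0.1, 'qpos': array([-1.49994184e-01,  2.87085153e-01,  1.57807152e+00, -9.34158475e-06,
        1.27859818e+00, -1.49988989e-01]), 'dq': array([ 1.13647832e-06, -2.53169066e-03, -3.38588120e-03,  1.68805948e-04,
        3.80845852e-04,  9.39648255e-04]), 'joint_efforts': array([ 1.14915063e-03, -4.07295120e+01, -2.93698221e+01, -1.06323112e-04,
        3.42678482e-03, -4.41654265e-06]), 'eef_pos': array([6.74389398e-01, 1.23543129e-04, 2.30057962e-01]), 'tcp_rot': array([ 7.07107250e-01,  7.07105486e-01, -6.45237240e-04, -8.67449157e-04]), 'contact_force': array([ 0.14686275, -0.61850992, -0.22002826]), 'wrist_torque': array([ 0.01288987,  0.02793536, -0.04004998]), 'finger_force': 0.0, 'opening': 1.00167940583008}
```

View pics/scene0b.png

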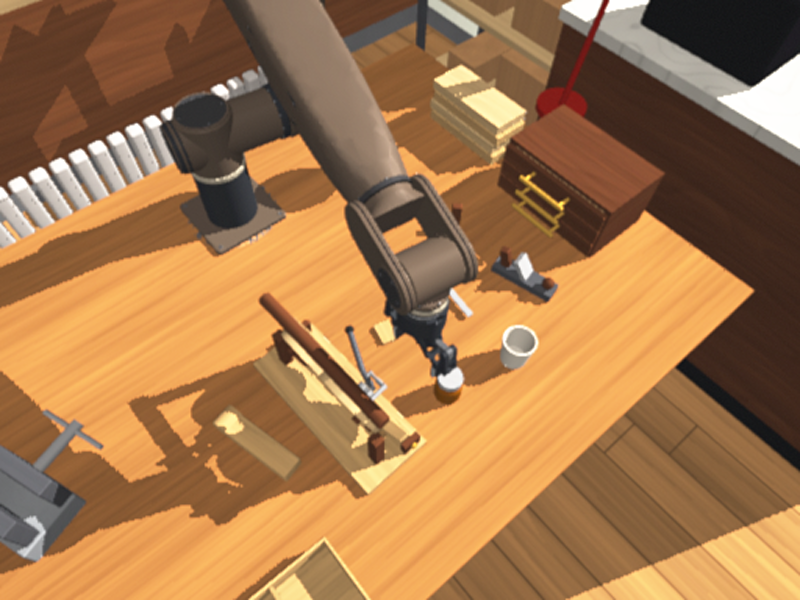

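View pics/side0b.png

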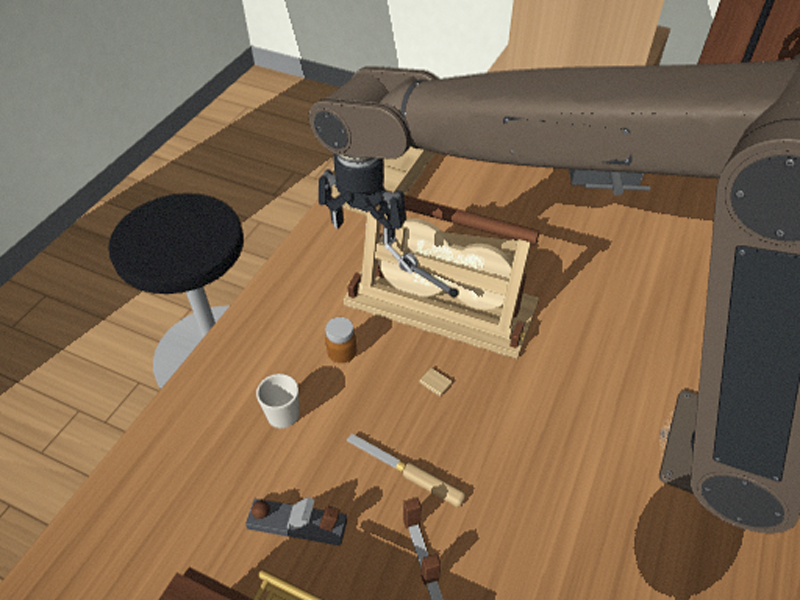

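The scene view shows the stand with its rail ends at (267,299) and (380,418), and the leg foot at (350,330). The side view shows the foot at (454,292), the pivot at (408,262) and the plank's front corners at (345,300) and (521,350), all in 800-px coordinates. The stand's +x points roughly back to the robot. I'll fit the pose and check it with an overlay.

```bash
cat >> h.py <<'E'
def proj(m,P,pose=None):
    if 'origin' in m: o,q=np.array(m['origin']),R.from_quat(m['orientation']).as_matrix()
    else:
        T=np.array(m['T_tool_cam']);Rt=R.from_quat(m['tcp_rot']).as_matrix()
        q=Rt@T[:3,:3]; o=np.array(m['eef_pos'])+Rt@T[:3,3]
    c=(np.atleast_2d(P)-o)@q; f=192/np.tan(np.radians(m['fov_y']/2))
    return np.c_[m['cx']+f*c[:,0]/-c[:,2], m['cy']-f*c[:,1]/-c[:,2]]
def stand2w(p,S): # S=x,y,yaw ; p in mm
    c,s=np.cos(S[2]),np.sin(S[2]); p=np.atleast_2d(p)/1000.
    return np.c_[S[0]+c*p[:,0]-s*p[:,1], S[1]+s*p[:,0]+c*p[:,1], p[:,2]]
def frame2s(p,t): # frame x,y,height from axis (mm); positive tilt -> top to +y
    p=np.atleast_2d(p).astype(float); return np.c_[p[:,0], p[:,1]*np.cos(t)+p[:,2]*np.sin(t), 35-p[:,1]*np.sin(t)+p[:,2]*np.cos(t)]
def leg(a,r=108,out=45): return [-60+r*np.cos(a),-22-out,90-r*np.sin(a)]
E
cat > fit.py <<'E'
from h import *
from scipy.optimize import least_squares
M={n:json.load(open(f'pics/{n}0.png.json')) for n in ('scene','side')}
obs=[('scene','s',(-180,120,0),(368,492)),('scene','s',(-180,-30,18),(424,440)),('side','s',(-180,-30,18),(345,300)),('side','s',(180,-30,18),(521,350)),
('scene','f',(160,2,200),(267,299)),('scene','f',(-160,2,200),(380,418)),('side','f',(160,2,200),(537,237)),
('scene','f',leg(0),(350,330)),('side','f',leg(0),(454,292))]
def pt(o,v): return stand2w(o[2] if o[1]=='s' else frame2s(o[2],v[3]),v[:3])
res=lambda v: np.concatenate([proj(M[o[0]],pt(o,v))[0]-np.array(o[3])/1.5625 for o in obs])
s=least_squares(res,[0.65,-0.15,np.pi-.2,.3],loss='soft_l1'); v=s.x
print(v, s.x[2]*57.3); print(res(v).reshape(-1,2).round(1).tolist())
json.dump(v.tolist(),open('fit.json','w'))
out=[]
for n,(x0,y0) in (('scene',(155,175)),('side',(215,110))):
    im=cv2.imread(f'pics/{n}0.png')[y0:y0+145,x0:x0+145]; im=cv2.resize(im,(400,400),interpolation=cv2.INTER_CUBIC); k=400/145
    def d(P,c):
        q=((proj(M[n],P)-[x0-.5,y0-.5])*k).astype(int); cv2.polylines(im,[q.reshape(-1,1,2)],False,c,1)
        for a in q: cv2.circle(im,tuple(map(int,a)),3,c,1)
    d(stand2w([(-180,-30,18),(180,-30,18),(180,120,18),(-180,120,18),(-180,-30,18)],v),(255,0,0))
    d(stand2w(frame2s([(-160,2,200),(160,2,200)],v[3]),v),(0,255,0))
    d(stand2w(frame2s([leg(0,0,0),leg(0,30,8),leg(0)],v[3]),v),(0,0,255))
    out.append(im)
cv2.imwrite('pics/fit.png',np.hstack(out))
E
python3 fit.py
```

```text
[ 0.56295131 -0.06556143  3.20970339  0.26474268] 183.91600419445516
[[-0.4, 2.7], [0.6, -0.4], [-1.0, -0.6], [-0.4, 0.7], [-2.3, -1.6], [4.0, 1.2], [0.4, 0.1], [-1.5, -0.4], [0.5, 0.6]]
```

View pics/fit.png

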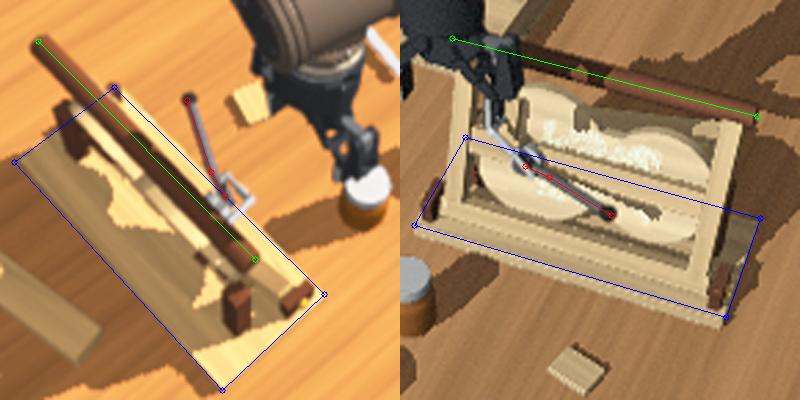

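The fit is close, but the rail in the scene is off sideways. I'll refit with refined crop readings and the tilt prior.

```bash
python3 - <<'E'
s=open('fit.py').read()
a=s.index('obs=');b=s.index('def pt')
new='''A=lambda u,v:(155+u/2.759-.5,175+v/2.759-.5)
B=lambda u,v:(215+(u-400)/2.759-.5,110+v/2.759-.5)
obs=[('scene','s',(-180,-30,18),A(326,296)),('scene','s',(180,-30,18),A(116,87)),('scene','s',(180,120,18),A(15,161)),('side','s',(-180,-30,18),B(415,230)),('side','s',(180,-30,18),B(725,317)),
('scene','f',(160,2,200),A(40,43)),('scene','f',(-160,2,200),A(245,262)),('side','f',(160,2,200),B(752,118)),
('scene','f',leg(0),A(189,99)),('side','f',leg(0),B(608,213)),('side','f',leg(0,0,6),B(524,159))]
'''
s=s[:a]+new+s[b:]
s=s.replace("np.array(o[3])/1.5625 for o in obs])","np.array(o[3]) for o in obs]+[[(v[3]-.3)/.01]])").replace("res(v).reshape","res(v)[:-1].reshape")
s+='''
P=lambda p:(stand2w(frame2s(p,v[3]),v)[0]*1000).round(0).tolist()
print('rail',P((0,2,200)),'pivot',P(leg(0,0,0)),'foot',[P(leg(a)) for a in (0,.25,.5,.75,1,1.57)],'mid',P(leg(0,69,26)))
V=lambda p:(stand2w(frame2s(p,0),v)[0]*1000).round(0).tolist(); print('upright rail',V((0,2,200)))
'''
open('fit.py','w').write(s)
E
python3 fit.py
```

```text
[ 0.56369396 -0.06387379  3.19725639  0.29282554] 183.20279123218617
[[-0.5, -0.2], [0.6, -0.3], [0.6, -0.2], [-0.5, -1.7], [-0.0, 1.2], [-0.8, 0.3], [2.2, 1.0], [2.0, -0.5], [-0.4, 0.6], [0.8, 0.2], [-0.3, 3.0]]
rail [567.0, -123.0, 226.0] pivot [624.0, -65.0, 128.0] foot [[514.0, -28.0, 141.0], [517.0, -21.0, 115.0], [526.0, -13.0, 91.0], [541.0, -6.0, 70.0], [562.0, 1.0, 53.0], [620.0, 9.0, 37.0]] mid [554.0, -44.0, 135.0]
upright rail [564.0, -66.0, 235.0]
```

View pics/fit.png

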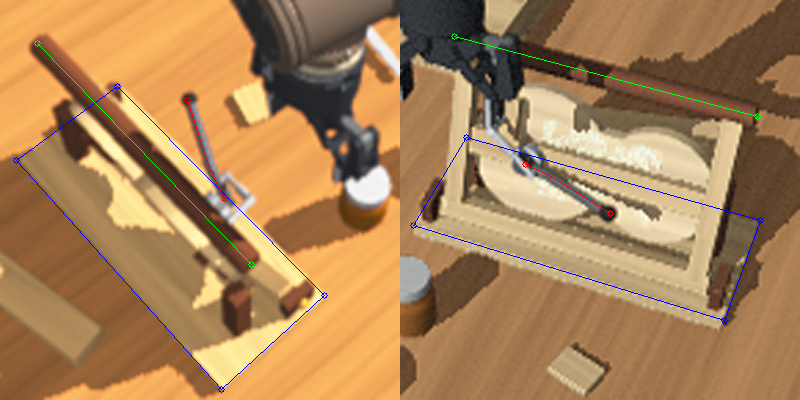

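The refit overlay matches: foot ball at about (514,-28,141) mm, rail middle at about (567,-123,226). I'll shut the fingers and move above the foot.

{"api": "move_arm", "payload": {
  "plan": [-20,0,0,0,0,0,0,-30,-4,0,0,0,0,0,-30,-6,-5,0,0,0,0,-30,-6,-10,0,0,0,0,-25,-6,-10,0,0,0,0,-15,-5,-10,0,0,0,0,-10,-1,-10,0,0,0,0,0,0,-10,0,0,0,0,0,0,0,0,0,0,0],
  "newtons": 40
}}

```text
time: 1.0
eef_pos: [0.514, -0.0277, 0.1744]
tcp_rot: [0.707, 0.707, -0.001, -0.001]
contact_force: [-0.7, -0.3, -1.2]
opening: 0.0
finger_force: 0.0
```

Run:
```python
from h import *
v=json.load(open('fit.json')); out=[]
for n in ('side','wrist'):
    m=snap(n,n+'1.png'); im=cv2.resize(cv2.imread(f'pics/{n}1.png'),None,fx=1 if n=='wrist' else 2.5,fy=1 if n=='wrist' else 2.5)
    k=1 if n=='wrist' else 2.5
    for P,c in ((frame2s([leg(0,0,0),leg(0,30,8),leg(0)],v[3]),(0,0,255)),(frame2s([(-160,2,200),(160,2,200)],v[3]),(0,255,0))):
        q=(proj(m,stand2w(P,v))*k).astype(int); cv2.polylines(im,[q.reshape(-1,1,2)],False,c,1)
    out.append(im if n=='wrist' else im[300:684,520:800+20])
print(ctrl.get_state()['eef_pos'],ctrl.get_state()['opening'])
cv2.imwrite('pics/c1.png',np.hstack(out)[:, :800]); print(out[0].shape)
```

```text
[ 0.51543512 -0.02791089  0.17621469] -0.0002716529130192124
(384, 300, 3)
```

View pics/c1.png

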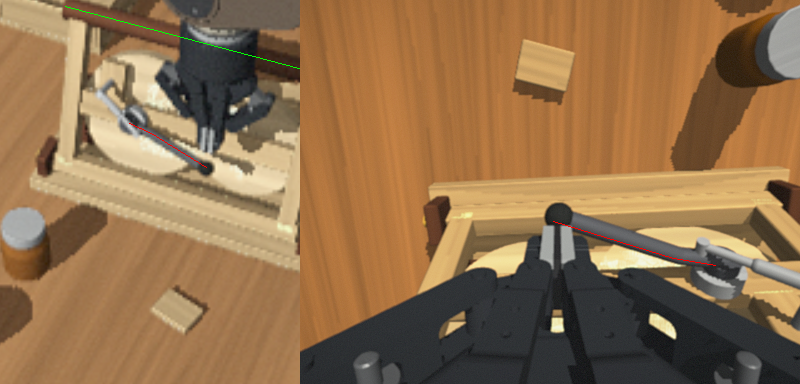

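In the wrist view the ball is at (559,214), which puts it about 4 mm further to +y than the fit, right ahead of the fingertips. Next is the push down along the arc.

{"api": "move_arm", "payload": {
  "plan": [-2,4,-12,0,0,0,0,0,0,-12,0,0,0,0,0,2,-9,0,0,0,0,0,2,-8,0,0,0,0,1,3,-11,0,0,0,0,2,4,-12,0,0,0,0,3,4,-12,0,0,0,0,0,0,0,0,0,0,0]
}}

```text
time: 1.9
eef_pos: [0.5176, -0.0084, 0.0977]
tcp_rot: [0.707, 0.707, -0.002, -0.002]
contact_force: [-0.1, 0.3, -0.1]
opening: -0.001
finger_force: 0.4
```

Run:
```python
from h import *
out=[]
for n in ('side','wrist'):
    m=snap(n,n+'2.png'); k=1 if n=='wrist' else 2.5
    im=cv2.resize(cv2.imread(f'pics/{n}2.png'),None,fx=k,fy=k)
    out.append(im if n=='wrist' else im[300:684,520:820])
s=ctrl.get_state();print(s['eef_pos'],s['contact_force'])
cv2.imwrite('pics/c2.png',np.hstack(out)[:, :800])
```

```text
[ 0.5178073  -0.008817    0.09902835] [-1.1737553  -0.04299778  0.33138389]
```

View pics/c2.png

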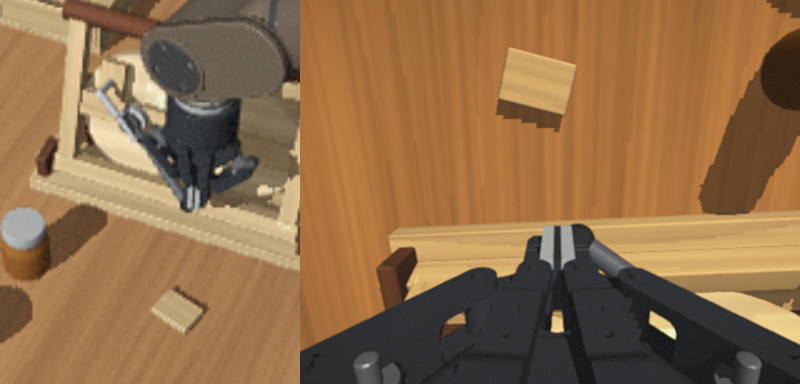

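The leg is about a third of the way down (~0.5–0.6). The ball sits at (582,238), against the +x side of the fingertips. I'll drop the tips to ball-centre height and push in +x and down.

{"api": "move_arm", "payload": {
  "plan": [-5,1,-6,0,0,0,0,0,0,-14,0,0,0,0,8,2,-4,0,0,0,0,10,3,-5,0,0,0,0,10,3,-5,0,0,0,0,10,3,-4,0,0,0,0,10,2,0,0,0,0,0,5,0,0,0,0,0,0,0,0,0,0,0,0,0]
}}

```text
time: 2.9
eef_pos: [0.5683, 0.005, 0.0628]
tcp_rot: [0.707, 0.707, 0.0, 0.001]
contact_force: [0.3, -0.2, 0.4]
opening: -0.002
finger_force: 0.0
```

Run:
```python
from h import *
out=[]
for n in ('side','wrist'):
    m=snap(n,n+'3.png'); k=1 if n=='wrist' else 2.5
    im=cv2.resize(cv2.imread(f'pics/{n}3.png'),None,fx=k,fy=k)
    out.append(im if n=='wrist' else im[300:684,520:820])
s=ctrl.get_state();print(s['eef_pos'],s['contact_force'])
cv2.imwrite('pics/c3.png',np.hstack(out)[:, :800])
```

```text
[0.56713148 0.00500933 0.06249245] [-0.45407552 -0.62500906 -1.01285986]
```

View pics/c3.png

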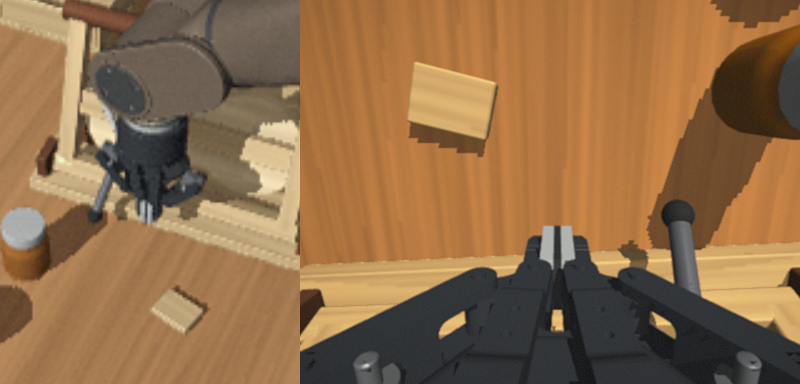

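The leg has snapped fully down: the ball is at (678,213) in the wrist view, with the bar pointing straight out. I'll retreat up, turn 87° and open above the rail.

{"api": "move_arm", "payload": {
  "plan": [-8,0,10,0,0,0,0,0,0,35,0,0,0,0,0,0,40,0,0,-8,0,0,0,40,0,0,-8,20,0,0,40,0,0,-8,60,0,-10,40,0,0,-8,85,0,-20,15,0,0,-8,85,0,-25,0,0,0,-8,85,2,-25,0,0,0,-8,85,3,-25,0,0,0,-8,85,3,-20,0,0,0,-8,85,0,0,0,0,0,-8,85]
}}

```text
time: 4.2
eef_pos: [0.5666, -0.1223, 0.2822]
tcp_rot: [0.997, 0.083, -0.0, 0.0]
contact_force: [-0.2, 0.7, 0.3]
opening: 0.994
finger_force: 0.0
```

{"api": "move_arm", "payload": {
  "plan": [0,0,0,0,0,-6.8,85,0,0,0,0,0,0,85]
}}

```text
time: 4.4
eef_pos: [0.5665, -0.1202, 0.2823]
tcp_rot: [1.0, 0.028, -0.0, -0.0]
contact_force: [-0.3, 0.7, 0.9]
opening: 0.997
finger_force: 0.0
```

Run:
```python
from h import *
v=json.load(open('fit.json'));out=[]
for n in ('side','wrist'):
    m=snap(n,n+'4.png'); k=1 if n=='wrist' else 2.5
    im=cv2.resize(cv2.imread(f'pics/{n}4.png'),None,fx=k,fy=k)
    for y,h in ((2,200),(-11,200),(15,200)):
        q=(proj(m,stand2w(frame2s([(-60,y,h),(60,y,h)],v[3]),v))*k).astype(int); cv2.polylines(im,[q.reshape(-1,1,2)],False,(0,255,0),1); print(q.tolist())
    out.append(im if n=='wrist' else im[300:684,520:808])
s=ctrl.get_state();print(s['eef_pos'],s['tcp_rot'],s['qpos'],s['opening'])
cv2.imwrite('pics/c4.png',np.hstack(out)[:, :800])
```

```text
[[667, 328], [770, 355]]
[[663, 333], [767, 360]]
[[671, 324], [773, 351]]
[[265, 115], [264, 285]]
[[245, 115], [246, 288]]
[[285, 115], [280, 282]]
[ 0.56665706 -0.11990268  0.28234004] [ 9.99575774e-01  2.91251067e-02 -1.51165337e-05 -9.65986225e-06] [-3.83621326e-01  4.02516239e-02  1.76185929e+00  5.72223016e-06
  1.33951718e+00  1.12891524e+00] 0.9966753364726837
```

View pics/c4.png

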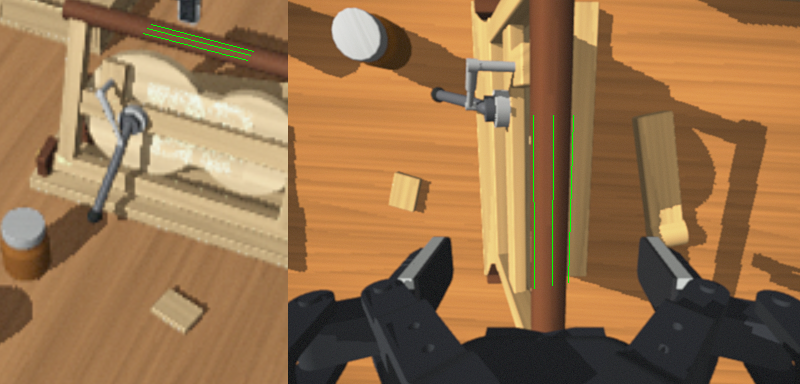

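The leg stays down. The rail centre is at column ~550 against a finger midline of ~547, so the fit is good to about 2 mm. I'll descend and grip.

{"api": "move_arm", "payload": {
  "plan": [0,-2,-20,0,0,0,85,0,0,-20,0,0,0,85,0,0,-20,0,0,0,85,0,0,-14,0,0,0,85,0,0,0,0,0,0,60,0,0,0,0,0,0,35,0,0,0,0,0,0,15,0,0,0,0,0,0,10,0,0,0,0,0,0,10,0,0,0,0,0,0,10],
  "newtons": 60
}}

```text
time: 5.5
eef_pos: [0.5677, -0.1228, 0.2099]
tcp_rot: [1.0, 0.028, 0.001, 0.001]
contact_force: [0.0, -2.6, 3.7]
opening: 0.283
finger_force: 58.9
```

{"api": "move_arm", "payload": {
  "plan": [0,5,1.5,0,0,0,10,-0.5,5.2,1.5,0,0,0,10,-0.5,5.8,1.3,0,0,0,10,-0.3,5.9,1.3,0,0,0,10,-0.3,6,1,0,0,0,10,-0.3,6,1,0,0,0,10,-0.3,6,0.6,0,0,0,10,-0.3,6,0.6,0,0,0,10,-0.4,6,0.3,0,0,0,10,-0.4,5,0.2,0,0,0,10,0,0,0,0,0,0,10,0,0,0,0,0,0,10]
}}

```text
time: 6.7
eef_pos: [0.5648, -0.064, 0.2194]
tcp_rot: [1.0, 0.028, 0.002, -0.0]
contact_force: [0.8, -1.1, 5.8]
opening: 0.287
finger_force: 59.3
```

Run:
```python
from h import *
v=json.load(open('fit.json'));out=[]
for n in ('side','scene'):
    m=snap(n,n+'5.png'); k=3
    im=cv2.resize(cv2.imread(f'pics/{n}5.png'),None,fx=k,fy=k,interpolation=cv2.INTER_CUBIC)
    for P,c in ((frame2s([(-160,2,200),(160,2,200)],0),(0,255,0)),(frame2s([leg(1.7,0,0),leg(1.7,30,8),leg(1.7)],0),(0,0,255))):
        q=(proj(m,stand2w(P,v))*k+1).astype(int); cv2.polylines(im,[q.reshape(-1,1,2)],False,c,1)
    out.append(im[310:750,610:1010] if n=='side' else im[520:960,465:865])
s=ctrl.get_state();print({k:np.round(s[k],3) for k in ('time','eef_pos','tcp_rot','contact_force','wrist_torque','opening','finger_force')})
cv2.imwrite('pics/c5.png',np.hstack(out))
```

```text
{'time': np.float64(6.8), 'eef_pos': array([ 0.565, -0.064,  0.219]), 'tcp_rot': array([ 1.   ,  0.028,  0.002, -0.   ]), 'contact_force': array([0.713, 0.315, 4.561]), 'wrist_torque': array([-0.043, -0.118, -0.101]), 'opening': np.float64(0.289), 'finger_force': np.float64(59.305)}
```

View pics/c5.png

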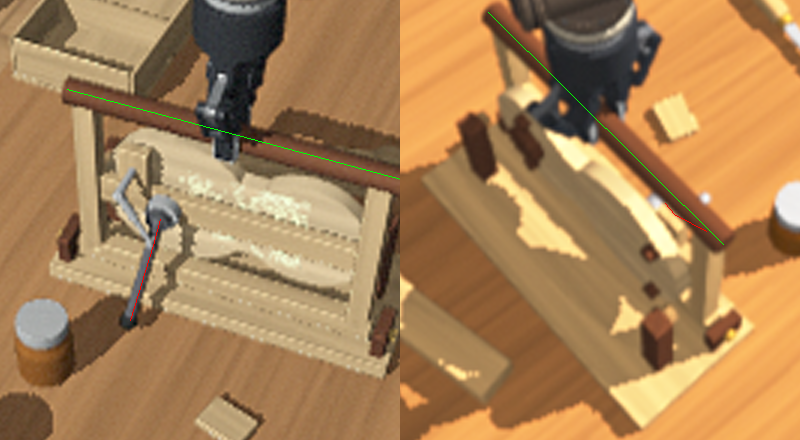

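The frame is upright: the rail lies on the projected upright line within a few mm, the leg is fully down with its foot at (127,322), the grip holds at 59 N, and the bystanders are where they were.

```bash
python3 -c "
from plant import order
print(order.sign_off())"
```

```text
the job is handed in; nothing more can be done
None
```

The prop leg is snapped fully down, and the frame is upright to within about 0.02 rad and held by its rail at about 59 N. I handed the job in at about 6.8 s.

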